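# Park the spring plunger and open the bulb bin

## Robot

A 6-joint arm with a two-finger parallel gripper is mounted at the origin on the work surface. World frame = base frame: x ahead of the robot, y to its left, z up, the work surface at z = 0. Lengths are in m, angles in rad, forces in N, time in s.
With the tool pointing down it reaches from about 0.275 to 0.775 m from the base axis. Payload 14.6 kg.
Tool frame: the origin (TCP) lies on the centre line of the jaws, within the pads' length; the fingertips stand 11 mm ahead of it and the grasp point (between the pads) lies 8 mm behind it; z points along the fingers, y is the line along which they close (so a half turn about z gives the same grasp; the last joint's range is limited). The gripper opens to 85 mm and grips with 20 to 120 N. Pads are 22 mm wide; open, the fingers measure 114 mm over their backs; the gripper's body (76 mm by 85 mm) begins 54 mm behind the grasp point. The pads swing forward as they close: fully open they stand 13 mm farther back than shut.
Start: joints at [1.011, 0.263, -0.048, 1.259, 0, 1.415], TCP at [0.207, 0.483, 0.242] pointing down, gripper open.
Joint ranges: [-2.65, 2.65], [-0.89, 1.7], [-1.18, 1.37], [-2.13, 2.11], [-1.35, 1.29], [-3.14, 3.14]. Speed limits (rad/s): [1.89, 1.89, 2.57, 2.79, 3.14, 3.14].

## Interface

Orientations are given as a unit quaternion [w, x, y, z].
In Python, from cell import monitor, cams, env gives the robot as it stands.
- The arm moves only by the tool step_arm, never from a script. Its argument "series" is text: rows parted by semicolons, each of 5 numbers parted by spaces: the shift along the tool's x, y, z as a fraction of full scale, then the turn about the tool's z as a fraction of full scale, then the closure, from -1 (fully open) to 1 (shut). A call has exactly 10 rows; each row shifts and turns the commanded pose from where the row before left it, along the tool's axes as they then stand; what a row does not reach is not made up. Full scale, the value 1, is 30 mm for a shift and 0.5 rad for a turn. A row lasts 1/8 s, in which the tool goes at most 62.5 mm and 10.7 degrees, less where a joint would pass 70% of its speed; a pose out of reach is approached as far as the arm can. A call with a number of a shift or a turn outside -1 to 1 is refused whole. A call with a gripper value outside its range is refused whole. The fingers move at their own pace and stop on an object; "grip_force" is the grip in N (left out, the last holds). Time passes only in rows, so rows that do not move let the fingers close, or fill a call up. It gives the time, the measured TCP pose, the force, the opening and the grip force at its end, in the units of the state.
- monitor.observe(): the state, without advancing time (a new reading comes with each control period).
- cams.grab_frame(name): name is "side" or "top" or "wrist"; returns (picture, depth): 420x560x3 uint8, blue, green, red; 420x560 float32, m along the optical axis (not along the pixel's ray), 0 where there is no reading.
- cams.camera_params(name): a dict with "K" (3x3 intrinsics, pixels), "D" ([k1, k2, p1, p2, k3] as OpenCV has them; the pictures are not rectified), "extrinsics" (4x4, takes a point from camera to world coordinates); the wrist camera has in their place "tool_from_camera" (4x4, takes a point from camera to tool coordinates, whose origin is the TCP and whose axes are the flange's). Camera axes: x right, y down, z forward; pixel columns grow to the right and rows downward; lengths in m; the calibration is good to about 2 mm. A picture is of the moment at which its call begins: read the wrist's pose just before it. camera_params takes no time and is no camera call.
- env.finish_job(): hands the job in; it is judged then, once.
The state is a dict: "time": time; "joint_pos": joint angles; "qd": joint speeds; "effort": joint torques, N m; "tcp_pos": TCP position; "orientation": TCP orientation; "wrist_force": force on the tool from outside, world axes, zero at the start; "wrist_torque": the same for the moment, N m; "opening": finger opening in m; "grip_force": force on a finger pad.
Only numpy, scipy, OpenCV 4.12 (cv2) and the standard library are available. Lean on these libraries where they do the work, as an engineer would, in place of code of your own. Each camera call takes 0.05 s, during which the arm holds its last target. There are 200 camera calls.

## Task

Open the mouse-proof bulb bin: pull its spring plunger knob up until the cross-pin is clear of the sleeve, twist it a quarter turn and ease it down into the rest notch, without letting it snap, so that it stays up by itself; then slide the lid fully open by its wooden pull. Feel your way with the knob: do not force it, neither hard against the end of its travel nor by twisting while the pin is still down in its slot, and leave the other things on the bench where they are.

Things in the scene. Friction and masses are not known exactly. Their poses are not given: they have to be found in the camera images.
- bin: Plywood bulb bin screwed to the bench, 240 (x) x 440 (y) x 115 mm high. Origin: centre of its underside; y along its length. Its +y half is closed by a fixed half-top (top face z = 115 mm) carrying the spring plunger at x = 0, y = 90 mm. Its -y half has the sliding lid, 13 mm lower, between side walls 12 mm thick (inner faces x = +-108 mm, tops z = 115 mm).
- lid: Sliding plywood lid. Origin: on its top face under the wooden pull's axis, shut at bin x = 0, y = -160, z = 102 mm. It runs along bin +y only, in under the half-top, 100 mm from shut to its stop; this takes about 4 N. Shut, it is locked by the plunger's bolt, 4 mm deep in a hole in it.
- knob: Round black rubber knob of the spring plunger, not slippery, 38 mm across, grip band 19 mm high. Origin: on its axis, mid-band; underside 15 mm below, top 13 mm above; bolt down it is 69 mm above the half-top (bin z = 184 mm). Moves up and down and turns about its vertical axis. A spring pulls it down: 10 N at the bottom, 0.25 N more per mm of lift, never over 17 N.
- bush: Steel foot plate 58 x 58 x 5 mm with a nut 40 mm across, top 19 mm above the half-top. Origin: on the half-top under the knob's axis. A slotted sleeve, 28 mm across, is screwed into it round the stem. How far varies and is not measured: its top is 36 to 52 mm above the half-top, so the pin comes clear of it after 8.5 to 24.5 mm of lift.
- sprayer: Green plastic hand sprayer with lever trigger, 92 mm across, 215 mm high, standing loose; origin at the centre of its underside. Leave alone.
- flowerpot: Red plastic flowerpot, 110 mm across the rim, 100 mm high, standing loose; origin at the centre of its underside. Leave alone.
- scoop: Stainless steel soil scoop, 275 mm long, lying loose; origin at the bench below the back of its trough, trough to +x (140 mm), handle to -x. Leave alone.
- handfork: Wooden-handled hand fork, 275 mm long, lying loose; origin at the bench below the front of the handle, tines to +x (145 mm), handle to -x. Leave alone.
- pull (a point): Middle of the grip band of the lid's round turned wooden pull: head 34 mm across, 13 to 35 mm above the lid's face, on a neck 21 mm across. The point is on its axis 24 mm above the lid's face.
- crosspin (a point): Middle of the steel cross-pin through the plunger's stem, 39 mm below the knob's origin; pin 5 mm thick, 32 mm long, along the knob's x axis and along the ridge on the knob's top. It turns and lifts with the knob. Bolt down, it stands in the sleeve's deep slot, along bin x within 0.1 rad, and cannot turn; clear above the sleeve it turns freely either way.
- slot (a point): Point 30 mm above the half-top on the sleeve's axis. Across the sleeve's top run the deep slot, along bin x, 8 mm wide, and the rest notch, along bin y, 10 mm wide, 3 mm deep, which takes the pin when it is within 0.18 rad of bin y. Over 30 N of knob and pin on the sleeve (twisting in the slot, pressing down) is forcing.
- collar: Small steel collar on the stem, 18 mm across, hidden in the bush; origin on its top face, 63.6 mm below the knob's origin, moving with the knob. It ends the pull: it meets a firm stop 1.6 mm after the pin has come clear of the sleeve. Only there does the pull exceed 18 N, so the stop can be felt; over 15 N on it, beyond the spring's pull, is forcing.

How it is judged:
By the outcome, as a careful person would: the job done as asked, in the order asked, and still so for the second after the job is handed in, with the robot touching nothing.
It also fails if it takes over 72 s, if anything falls off the work surface, if the arm or the gripper's body presses on something with over 40 N, if the wrist force passes 120 N, or if a joint passes its speed limit or range.

## Working session

There is one attempt and no reset: what is moved stays moved. The work goes in short steps, Python scripts to look and compute and a tool call to move; the robot and the scene stay as the last step left them, time stands still between calls to the robot, and variables do not carry over. Pictures are saved under pics/ and viewed, at most 10 in all, crops included, and the job is handed in when it is done.

Besides the shell and the picture viewer there is one more tool, called after "Request:" as a command line: name --argument value ..., lists and objects as JSON in quotes. step_arm: Moves the arm, as the interface text tells. Its arguments: {"type":"object","properties":{"series":{"type":"string"},"grip_force":{"type":"number"}},"required":["series"]}

```bash
ls; mkdir -p pics
cat > h.py <<'E'
import numpy as np,cv2
from cell import monitor,cams,env
from scipy.spatial.transform import Rotation as R
def tcp(s):
    T=np.eye(4);q=s["orientation"];T[:3,:3]=R.from_quat([q[1],q[2],q[3],q[0]]).as_matrix();T[:3,3]=s["tcp_pos"];return T
def grab(n):
    s=monitor.observe();im,d=cams.grab_frame(n);p=cams.camera_params(n)
    E=np.array(p["extrinsics"]) if "extrinsics" in p else tcp(s)@np.array(p["tool_from_camera"])
    return im,d,np.array(p["K"]),np.array(p["D"]),E
def pts(uv,z,K,D,E):
    "pixels -> world using optical-axis depth z"
    n=cv2.undistortPoints(np.array(uv,float).reshape(-1,1,2),K,D)[:,0]
    P=np.c_[n,np.ones(len(n))]*np.array(z,float).reshape(-1,1)
    return P@E[:3,:3].T+E[:3,3]
def plane(uv,h,K,D,E):
    d=pts(uv,np.ones(len(uv)),K,D,E)-E[:3,3]
    return E[:3,3]+d*((h-E[2,3])/d[:,2])[:,None]
def cloud(g):
    im,d,K,D,E=g;v,u=np.nonzero(d>0)
    return u,v,pts(np.c_[u,v],d[v,u],K,D,E)
E
python3 - <<'E'
from h import *
s=monitor.observe();print(s)
for n in("top","side"):
    g=grab(n);cv2.imwrite(f"pics/{n}0.png",g[0]);np.savez(f"{n}0.npz",im=g[0],d=g[1],K=g[2],D=g[3],E=g[4]);print(n,g[4].round(3).tolist())
E
```

```text
pics
{'time': 0.0, 'joint_pos': array([ 1.01070185e+00,  2.63508866e-01, -4.89557392e-02,  1.25936638e+00,
       -2.52607174e-05,  1.41552214e+00]), 'qd': array([ 0.00120384, -0.00155956, -0.00019374, -0.00128212,  0.00048565,
       -0.00166048]), 'effort': array([ 5.93986144e-03, -6.37614298e+01,  3.84562576e+01,  1.38165231e-02,
        2.03335326e-04,  2.30415606e-05]), 'tcp_pos': array([0.20663163, 0.48234271, 0.24182547]), 'orientation': array([-1.69288764e-04,  2.01030823e-01,  9.79584780e-01, -4.89008513e-04]), 'wrist_force': array([-0.08018146, -0.67292574, -0.63829529]), 'wrist_torque': array([ 0.0039233 , -0.01914168,  0.00808342]), 'grip_force': 0.0, 'opening': 0.08529710346228378}
top [[0.001, -0.994, 0.107, 0.375], [-1.0, -0.003, -0.012, 0.015], [0.012, -0.107, -0.994, 1.241], [0.0, 0.0, 0.0, 1.0]]
side [[0.991, -0.043, 0.129, 0.355], [-0.134, -0.467, 0.874, -1.047], [0.022, -0.883, -0.469, 0.708], [0.0, 0.0, 0.0, 1.0]]
```

View pics/top0.png

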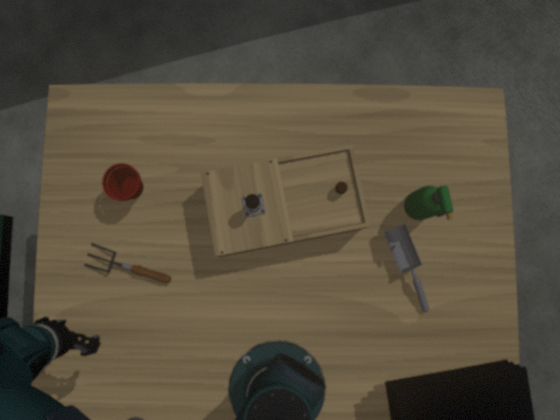

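View pics/side0.png

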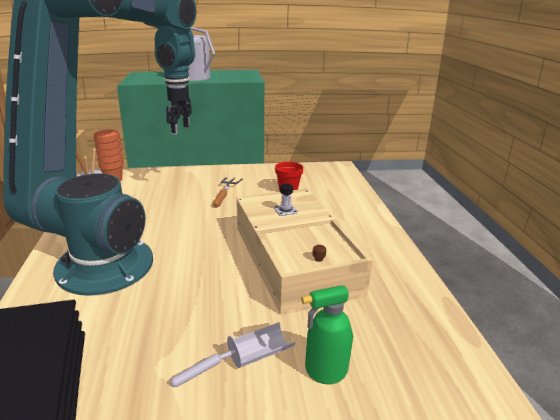

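Top view: the knob is at about (252,201) on its steel foot and the wooden pull at (341,187). The half-top spans roughly (206,172) to (285,240). The pot, fork, scoop and sprayer are well away from the bin. The side view agrees, with the knob at (287,190) and the pull at (319,253).

Run:
```python
from h import *
def ld(n):
    z=np.load(n+"0.npz");return z["im"],z["d"],z["K"],z["D"],z["E"]
for n,kb,pb in(("top",(235,185,270,220),(330,177,352,198)),("side",(277,182,298,215),(310,243,330,264))):
    g=ld(n);u,v,P=cloud(g)
    for nm,b,lo,hi in(("knob",kb,.17,.21),("pull",pb,.118,.15)):
        m=(u>b[0])&(u<b[2])&(v>b[1])&(v<b[3])&(P[:,2]>lo)&(P[:,2]<hi)
        Q=P[m];print(n,nm,m.sum(),Q.min(0).round(4),Q.max(0).round(4),((Q.min(0)+Q.max(0))/2).round(4))
    dark=g[0].max(2)<90
    for nm,b,h in(("knob",kb,.19),("pull",pb,.13)):
        mk=np.zeros_like(dark);mk[b[1]:b[3],b[0]:b[2]]=dark[b[1]:b[3],b[0]:b[2]]
        vv,uu=np.nonzero(mk);print(n,nm,"dark",len(uu),plane([[uu.mean(),vv.mean()]],h,*g[2:]).round(4))
    if n=="top":
        m=(u>195)&(u<295)&(v>155)&(v<260)&(abs(P[:,2]-.115)<.008)
        Q=P[m];r=cv2.minAreaRect(Q[:,:2].astype(np.float32)*1000);print("halftop",m.sum(),np.median(Q[:,2]),r)
        c=cv2.minAreaRect(P[(abs(P[:,2]-.108)<.016)&(u>190)&(u<375)&(v>140)&(v<260)][:,:2].astype(np.float32)*1000);print("bin",c)
```

```text
top knob 180 [0.5174 0.0483 0.1805] [0.5549 0.085  0.2034] [0.5362 0.0666 0.192 ]
top pull 124 [ 0.5682 -0.1943  0.1189] [ 0.5987 -0.1615  0.1452] [ 0.5834 -0.1779  0.132 ]
top knob dark 485 [[0.5214 0.071  0.19  ]]
top pull dark 211 [[ 0.5786 -0.1709  0.13  ]]
halftop 6542 0.11488408086946444 ((538.3331909179688, 62.428810119628906), (241.50070190429688, 271.05364990234375), 11.083747863769531)
bin ((554.7474365234375, -21.528656005859375), (241.57728576660156, 442.12774658203125), 11.070894241333008)
side knob 130 [0.5171 0.0435 0.1754] [0.5534 0.0794 0.1994] [0.5352 0.0615 0.1874]
side pull 152 [ 0.5672 -0.1969  0.118 ] [ 0.599  -0.1682  0.1404] [ 0.5831 -0.1825  0.1292]
side knob dark 151 [[0.5299 0.0306 0.19  ]]
side pull dark 96 [[ 0.5773 -0.201   0.13  ]]
```

Request:
step_arm --series "0 0 -0.2 0.324 -1;0 0 -0.2 0.324 -1;0 0 -0.2 0.324 -1;0 0 -0.2 0.324 -1;0 0 -0.2 0.324 -1;0 0 -0.2 0.324 -1;-0.98 0.51 0 0 -1;-0.98 0.51 0 0 -1;-0.98 0.51 0 0 -1;-0.98 0.51 0 0 -1" --grip_force 40

```text
time: 1.35
tcp_pos: [0.2899, 0.378, 0.2781]
orientation: [-0.0, 0.635, 0.772, -0.0]
wrist_force: [-0.0, 1.0, -0.6]
opening: 0.0853
grip_force: 0.0
```

Request:
step_arm --series "-0.98 0.51 0 0 -1;-0.98 0.51 0 0 -1;-0.98 0.51 0 0 -1;-0.98 0.51 0 0 -1;-0.98 0.51 0 0 -1;-0.98 0.51 0 0 -1;-0.98 0.51 0 0 -1;-0.98 0.51 0 0 -1;-0.98 0.51 0 0 -1;0 0 0 0 -1"

```text
time: 2.6
tcp_pos: [0.4765, 0.1445, 0.2777]
orientation: [-0.0, 0.636, 0.772, -0.0]
wrist_force: [0.5, -0.9, 0.1]
opening: 0.0853
grip_force: 0.0
```

```bash
cat >> h.py <<'E'
yaw=0.1932;B=np.array([.5547,-.0215])
def st():
    s=monitor.observe();T=tcp(s);c,sn=np.cos(yaw),np.sin(yaw);d=T[:2,3]-B
    print("t",round(s["time"],2),"tcp",T[:3,3].round(4),"bin xy",(c*d[0]+sn*d[1]).round(4),(-sn*d[0]+c*d[1]).round(4),"yawx-bin y",round(np.arctan2(T[1,0],T[0,0])-np.pi/2-yaw,4),"F",s["wrist_force"].round(2),"M",s["wrist_torque"].round(2),"op",round(s["opening"],4),"gf",round(s["grip_force"],1),"q6",round(s["joint_pos"][5],2));return s,T
E
python3 - <<'E'
from h import *
st();g=grab("wrist");cv2.imwrite("pics/w1.png",g[0])
E
```

```text
t 2.6 tcp [0.4765 0.1445 0.2777] bin xy -0.0449 0.1779 yawx-bin y -0.0016 F [ 0.45 -0.91  0.09] M [0.07 0.05 0.01] op 0.0853 gf 0.0 q6 1.51
```

View pics/w1.png

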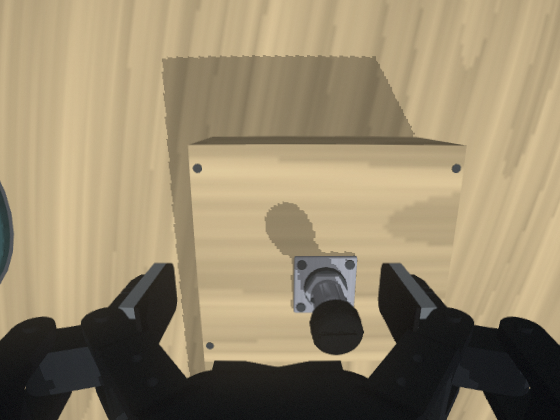

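The wrist view shows the knob at about (336,328) with its ridge along image x, the foot plate at (325,284), and the half-top square to the tool. Next I'll measure the knob from this view.

Run:
```python
from h import *
g=grab("wrist");u,v,P=cloud(g)
m=(u>300)&(u<370)&(v>290)&(v<360)&(P[:,2]>.172)&(P[:,2]<.215)
Q=P[m];top=Q[Q[:,2]>.188];print(m.sum(),Q.min(0).round(4),Q.max(0).round(4),np.percentile(Q[:,2],[50,90,98]).round(4))
(c,r)=cv2.minEnclosingCircle(Q[:,:2].astype(np.float32)*1000);print(c,r, (top.min(0)/2+top.max(0)/2).round(4))
m=(u>285)&(u<365)&(v>250)&(v<315)&(P[:,2]>.14)&(P[:,2]<.17);print("sleeve",m.sum(),np.percentile(P[m][:,2],[5,50,95]).round(4))
print("halftop z",np.median(P[(u>220)&(u<260)&(v>180)&(v<300)][:,2]))
```

```text
2364 [0.5167 0.0485 0.176 ] [0.5551 0.0876 0.2004] [0.1963 0.1981 0.1993]
(535.425048828125, 68.05198669433594) 20.127662658691406 [0.5361 0.0679 0.1942]
sleeve 524 [0.1413 0.1534 0.1642]
halftop z 0.11508430381689941
```

Request:
step_arm --series "-0.73 0.368 0 0 -1;-0.73 0.368 0 0 -1;-0.73 0.368 0 0 -1;-0.73 0.368 0 0 -1;0 0 0.7 0 -1;0 0 0.7 0 -1;0 0 0.7 0 -1;0 0 0.7 0 -1;0 0 0.65 0 -1;0 0 0 0 -1"

```text
time: 3.95
tcp_pos: [0.5351, 0.0687, 0.1739]
orientation: [-0.001, 0.635, 0.772, -0.001]
wrist_force: [-0.6, 0.3, 0.6]
opening: 0.0856
grip_force: 0.0
```

Request:
step_arm --series "0 0 0 0 -0.5;0 0 0 0 -0.2;0 0 0 0 0;0 0 0 0 0.1;0 0 0 0 0.2;0 0 0 0 0.3;0 0 0 0 0.4;0 0 0 0 1;0 0 0 0 1;0 0 0 0 1" --grip_force 40

```text
time: 5.2
tcp_pos: [0.5362, 0.0685, 0.1752]
orientation: [0.0, 0.635, 0.772, 0.0]
wrist_force: [1.0, 1.2, 5.0]
opening: 0.0367
grip_force: 39.7
```

Run:
```python
from h import *
st()
g=grab("wrist");cv2.imwrite("pics/w2.png",g[0]);g=grab("side");cv2.imwrite("pics/s2.png",cv2.resize(g[0][120:260,200:380],None,fx=4,fy=4))
st()
```

```text
t 5.2 tcp [0.5362 0.0685 0.1752] bin xy -0.0009 0.0919 yawx-bin y 0.0008 F [0.99 1.15 5.  ] M [ 0.13 -0.09 -0.03] op 0.0367 gf 39.7 q6 1.35
t 5.3 tcp [0.5362 0.0685 0.1752] bin xy -0.0009 0.0919 yawx-bin y 0.0009 F [0.64 0.5  6.11] M [ 0.1  -0.09  0.05] op 0.0372 gf 39.7 q6 1.35
```

View pics/s2.png

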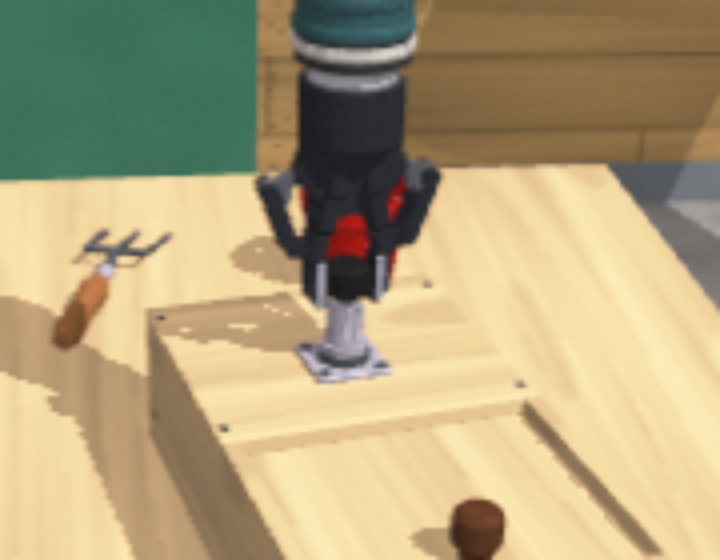

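The side crop shows both fingers round the knob band, clear of the foot plate. I'll lift in small increments and feel the force as I go.

Request:
step_arm --series "0 0 -0.02 0 1;0 0 -0.02 0 1;0 0 -0.02 0 1;0 0 -0.02 0 1;0 0 -0.02 0 1;0 0 -0.02 0 1;0 0 -0.02 0 1;0 0 -0.02 0 1;0 0 0 0 1;0 0 0 0 1" --grip_force 60

```text
time: 6.55
tcp_pos: [0.5359, 0.0685, 0.1788]
orientation: [-0.0, 0.635, 0.772, -0.0]
wrist_force: [5.3, 0.4, -11.3]
opening: 0.0362
grip_force: 61.0
```

```bash
python3 -c "
from h import *
st()"
```

```text
t 6.55 tcp [0.5359 0.0685 0.1788] bin xy -0.0012 0.0919 yawx-bin y 0.0008 F [  5.3    0.42 -11.25] M [ 0.17 -1.27 -0.06] op 0.0362 gf 61.0 q6 1.35
```

Request:
step_arm --series "0 0.01 -0.02 0 1;0 0.01 -0.02 0 1;0 0 -0.02 0 1;0 0 -0.02 0 1;0 0 -0.02 0 1;0 0 -0.02 0 1;0 0 -0.02 0 1;0 0 0 0 1;0 0 0 0 1;0 0 0 0 1"

```text
time: 7.8
tcp_pos: [0.5362, 0.0685, 0.1837]
orientation: [-0.0, 0.635, 0.772, -0.0]
wrist_force: [-0.5, -1.2, -13.0]
opening: 0.0364
grip_force: 61.1
```

```bash
python3 -c "
from h import *
st()
g=grab('wrist')
a=cv2.imread('pics/w1.png')[235:365,270:390];b=g[0][200:400,180:380] 
cv2.imwrite('pics/c1.png',np.hstack([cv2.resize(a,(400,433),interpolation=2),cv2.resize(b,(400,433))]))
"
```

```text
t 7.8 tcp [0.5362 0.0685 0.1837] bin xy -0.0008 0.0919 yawx-bin y 0.0008 F [ -0.46  -1.22 -13.04] M [-0.17  0.09 -0.  ] op 0.0364 gf 61.1 q6 1.35
```

View pics/c1.png

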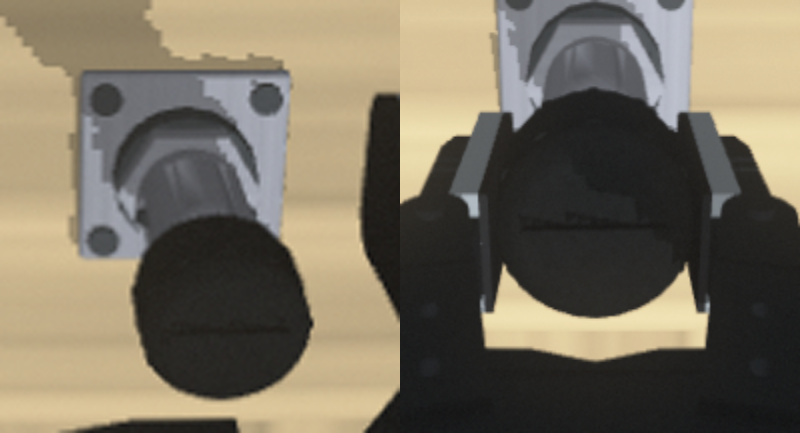

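The wrist crop shows the knob centred between the pads with the ridge still along bin x. The sleeve top is hidden behind the knob, so I'll try the side view of the sleeve and stem.

```bash
python3 -c "
from h import *
s,T=st()
g=grab('side');im,d,K,D,E=g
def px(z): return cv2.projectPoints(np.array([[.5362,.0675,z]]),cv2.Rodrigues(E[:3,:3].T)[0],-E[:3,:3].T@E[:3,3],K,D)[0].ravel()
for z in (.115,.134,.145,.151,.159,.167,.178,.2):print(z,px(z).round(1))
u0,v0=px(.15).round().astype(int)
cv2.imwrite('pics/c2.png',cv2.resize(im[v0-22:v0+18,u0-25:u0+25],None,fx=14,fy=14,interpolation=0))
print(v0-22,u0-25,K[0,0])
for v in range(v0-14,v0+10):print(v,im[v,u0-11:u0+12].sum(1)//3)
"
```

```text
t 7.85 tcp [0.5362 0.0686 0.1837] bin xy -0.0009 0.0919 yawx-bin y 0.0008 F [  0.15  -2.01 -11.54] M [-0.21  0.13 -0.03] op 0.0364 gf 61.1 q6 1.35
0.115 [285.3 209.9]
0.134 [285.4 204.2]
0.145 [285.6 200.9]
0.151 [285.6 199.1]
0.159 [285.7 196.6]
0.167 [285.8 194.2]
0.178 [285.9 190.8]
0.2 [286.1 183.9]
177 261 425.9578606113649
185 [ 99  45  43  47 118 160 116  50  36  38  38  40  40  41  42  43  43  39
  36 142 149  91  64]
186 [100  45  43  37 115 159 115  44  29  31  34  38  38  42  39  35  33  33
  32 142 149  90  66]
187 [ 98  47  42  39 116 159 115  47  27  27  26  30  29  32  33  33  32  32
  32 142 133  75  67]
188 [100  42  47  41 116 160 107  32  25  23  29  30  30  32  32  33  36  33
  34 142 132  74  92]
189 [102  47  45  40 116 160 106  32  26  24  33  30  31  32  30  31  34  35
  32 144 132  72 112]
190 [113  59  44  37 115 160 105  29  28  26  30  30  30  34  32  34  32  29
  58 145 132 115 173]
191 [172 101  52  38 115 159 117  68  45  27  32  31  31  32  35  95  84  42
  58 146 182 193 197]
192 [199 169  98  37 129 164 139 174 168 104  43  22  22  91 177 196 198 150
[... 906 characters left out ...]
10 209]
202 [152 150 152 154 197 211 166 117 123 137 146 179 179 157 174 189 206 209
 208 208 209 207 208]
203 [153 154 154 155 155 187 162 121 124 140 150 183 181 157 183 191 203 208
 209 210 211 211 212]
204 [153 152 151 149 148 157 134 116 124 144 156 184 180 156 187 190 198 213
 211 212 210 209 209]
205 [135 127 141 135 175 162 131 118 124 144 155 171 174 167 172 188 186 201
 206 205 203 203 203]
206 [ 88  67  79 124 122 124 164 180 151 142 153 161 167 176 184 196 159 183
 203 204 204 205 204]
207 [121 103  97 128 107 106 116 115 144 170 167 163 168 174 175 172 127 133
 191 204 203 203 203]
208 [174 196 160 137  93  72  88  99 125 132 139 152 164 166 164 150 112 149
 193 206 206 203 203]
```

View pics/c2.png

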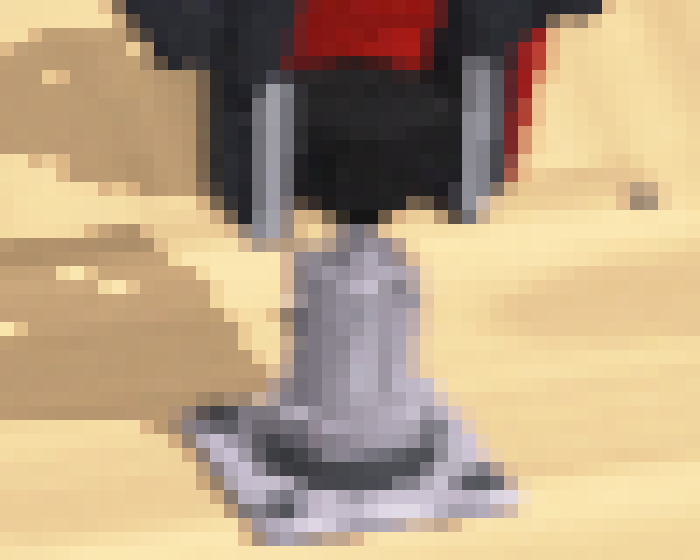

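The side crop shows the sleeve at its full 28 mm width up to about row 194.8, which puts its top near z 0.163–0.167. The pin shows at row 199. So the pin should clear after about 21–24 mm of lift, and lifting to 16.5 mm is safe.

Request:
step_arm --series "0 0 -0.033 0 1;0 0 -0.033 0 1;0 0 -0.033 0 1;0 0 -0.033 0 1;0 0 -0.033 0 1;0 0 -0.033 0 1;0 0 -0.033 0 1;0 0 -0.033 0 1;0 0 0 0 1;0 0 0 0 1"

```text
time: 9.15
tcp_pos: [0.5363, 0.0685, 0.1917]
orientation: [-0.0, 0.635, 0.772, -0.0]
wrist_force: [-3.1, -1.2, -15.3]
opening: 0.0363
grip_force: 61.3
```

```bash
python3 -c "
from h import *
s,T=st()
g=grab('side');im,d,K,D,E=g
for v in range(186,202):print(v,im[v,274:298].sum(1)//3)
cv2.imwrite('pics/c3.png',cv2.resize(im[175:215,261:311],None,fx=14,fy=14,interpolation=0))
st()
"
```

```text
t 9.15 tcp [0.5363 0.0685 0.1917] bin xy -0.0007 0.0919 yawx-bin y 0.0008 F [ -3.13  -1.23 -15.26] M [-0.22  0.58  0.02] op 0.0363 gf 61.3 q6 1.35
186 [146  99  45  44  39 116 160 114  46  25  23  30  30  31  30  31  34  33
  33  34 142 149  90  66]
187 [148 111  59  49  41 115 159 116  47  27  26  31  32  31  31  32  32  35
  33  33 142 149  88  70]
188 [148 144  89  42  38 115 160 115  45  27  25  30  30  29  31  30  31  33
  27  31 143 137  92  99]
189 [150 146 110  64  37 115 159 119  62  38  27  28  28  31  28  43  48  59
  45  30 143 143 113 122]
190 [151 148 144 123  85 120 159 110  57  60  61  67  70  69  94 122 132 153
 151 122 133 178 189 190]
191 [207 173 145 145 131 134 154 117 111 149 151 129 119 137 178 191 192 194
 193 193 195 196 197 198]
192 [202 198 195 193 192 179 168 185 192 195 170 131 121 164 194 199 199 199
 202 203 204 205 208 209]
193 [196 197 196 196 197 198 199 201 203 205 178 144 156 177 203 210 211 213
 214 215 216 218 218 219]
194 [205 207 208 212 213 215 216 204 180 176 156 139 158 170 186 200 215 219
 219 220 220 219 220 219]
195 [218 218 219 219 218 220 219 186 140 138 123 130 158 175 154 138 147 205
 218 216 216 217 218 217]
196 [219 219 219 219 219 219 219 183 142 141 146 143 159 154 168 170 153 203
 216 217 215 214 214 213]
197 [206 216 218 216 217 217 216 156  95 115 134 156 184 196 157 133 167 206
 211 211 211 210 209 207]
198 [162 205 216 217 216 214 215 168 120 123 136 147 149 166 157 152 170 202
 209 209 208 206 201 195]
199 [157 155 197 211 211 209 209 175 125 122 136 147 146 165 159 165 176 202
 208 209 206 203 198 195]
200 [151 193 208 210 210 211 210 177 126 122 132 147 156 172 160 168 178 203
 210 210 209 205 202 199]
201 [152 154 154 196 210 210 209 174 127 124 136 139 167 174 158 172 189 206
 211 211 211 210 210 210]
t 9.2 tcp [0.5364 0.0686 0.1917] bin xy -0.0007 0.0919 yawx-bin y 0.0008 F [ -3.19  -1.16 -14.49] M [-0.24  0.6  -0.  ] op 0.0364 gf 61.3 q6 1.35
```

View pics/c3.png

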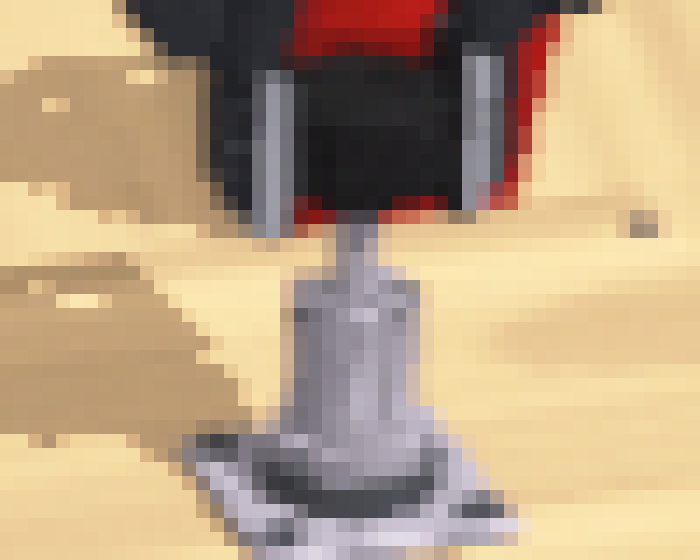

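The side crop now shows the bare stem above the sleeve and the pin end at about row 197. The sleeve's rim is at about rows 194–196, so roughly 5–8 mm of lift remains before the stop.

Request:
step_arm --series "0 -0.01 -0.02 0 1;0 0 -0.02 0 1;0 0 -0.02 0 1;0 0 -0.02 0 1;0 0 -0.02 0 1;0 0 -0.02 0 1;0 0 0 0 1;0 0 0 0 1;0 0 0 0 1;0 0 0 0 1"

```text
time: 10.45
tcp_pos: [0.5362, 0.0685, 0.1953]
orientation: [0.0, 0.635, 0.772, 0.0]
wrist_force: [0.0, 0.5, -15.0]
opening: 0.0364
grip_force: 61.5
```

```bash
python3 -c "
from h import *
s,T=st();grab('side');st()
"
```

```text
t 10.45 tcp [0.5362 0.0685 0.1953] bin xy -0.0009 0.0919 yawx-bin y 0.0008 F [  0.03   0.47 -15.04] M [-0.03 -0.07  0.  ] op 0.0364 gf 61.5 q6 1.35
t 10.5 tcp [0.5362 0.0685 0.1953] bin xy -0.0009 0.0919 yawx-bin y 0.0008 F [  0.87  -0.32 -15.8 ] M [-0.09 -0.12  0.02] op 0.036 gf 61.5 q6 1.35
```

Request:
step_arm --series "0 0 -0.01 0 1;0 0 -0.01 0 1;0 0 0 0 1;0 0 0 0 1;0 0 0 0 1;0 0 0 0 1;0 0 0 0 1;0 0 0 0 1;0 0 0 0 1;0 0 0 0 1"

```text
time: 11.75
tcp_pos: [0.5361, 0.0685, 0.1959]
orientation: [0.0, 0.635, 0.772, 0.0]
wrist_force: [2.1, 0.1, -15.6]
opening: 0.0361
grip_force: 61.5
```

Request:
step_arm --series "0 0 -0.01 0 1;0 0 -0.01 0 1;0 0 0 0 1;0 0 0 0 1;0 0 0 0 1;0 0 0 0 1;0 0 0 0 1;0 0 0 0 1;0 0 0 0 1;0 0 0 0 1"

```text
time: 13.0
tcp_pos: [0.5362, 0.0685, 0.1965]
orientation: [0.0, 0.635, 0.772, 0.0]
wrist_force: [1.8, 0.1, -15.2]
opening: 0.0363
grip_force: 61.5
```

Request:
step_arm --series "0 0 -0.01 0 1;0 0 -0.01 0 1;0 0 0 0 1;0 0 0 0 1;0 0 0 0 1;0 0 0 0 1;0 0 0 0 1;0 0 0 0 1;0 0 0 0 1;0 0 0 0 1"

```text
time: 14.25
tcp_pos: [0.5361, 0.0685, 0.1971]
orientation: [0.0, 0.635, 0.772, -0.0]
wrist_force: [2.0, -0.6, -15.0]
opening: 0.0364
grip_force: 61.5
```

Request:
step_arm --series "0 0 -0.01 0 1;0 0 -0.01 0 1;0 0 0 0 1;0 0 0 0 1;0 0 0 0 1;0 0 0 0 1;0 0 0 0 1;0 0 0 0 1;0 0 0 0 1;0 0 0 0 1"

```text
time: 15.5
tcp_pos: [0.5361, 0.0685, 0.1977]
orientation: [0.0, 0.635, 0.772, 0.0]
wrist_force: [1.3, -0.4, -17.2]
opening: 0.0364
grip_force: 61.5
```

Request:
step_arm --series "0 0 -0.01 0 1;0 0 0 0 1;0 0 0 0 1;0 0 0 0 1;0 0 0 0 1;0 0 0 0 1;0 0 0 0 1;0 0 0 0 1;0 0 0 0 1;0 0 0 0 1"

```text
time: 16.75
tcp_pos: [0.5361, 0.0685, 0.198]
orientation: [0.0, 0.635, 0.772, 0.0]
wrist_force: [1.7, -0.2, -16.3]
opening: 0.0364
grip_force: 61.5
```

```bash
python3 -c "
from h import *
for i in range(3):
  st();grab('side')
"
```

```text
t 16.75 tcp [0.5361 0.0685 0.198 ] bin xy -0.0009 0.0919 yawx-bin y 0.0008 F [  1.72  -0.23 -16.33] M [-0.04 -0.37  0.01] op 0.0364 gf 61.5 q6 1.35
t 16.8 tcp [0.5361 0.0685 0.198 ] bin xy -0.001 0.0919 yawx-bin y 0.0008 F [  1.71   0.12 -15.33] M [-0.   -0.38 -0.03] op 0.0365 gf 61.5 q6 1.35
t 16.85 tcp [0.5361 0.0685 0.198 ] bin xy -0.0009 0.0919 yawx-bin y 0.0008 F [  1.59   0.12 -15.67] M [ 0.   -0.38 -0.02] op 0.0361 gf 61.5 q6 1.35
```

Not at the stop yet. I'll continue.

Request:
step_arm --series "0 0 -0.01 0 1;0 0 -0.01 0 1;0 0 0 0 1;0 0 0 0 1;0 0 0 0 1;0 0 0 0 1;0 0 0 0 1;0 0 0 0 1;0 0 0 0 1;0 0 0 0 1"

```text
time: 18.15
tcp_pos: [0.5361, 0.0685, 0.1986]
orientation: [0.0, 0.635, 0.772, -0.0]
wrist_force: [1.9, 0.6, -16.3]
opening: 0.0367
grip_force: 61.5
```

Request:
step_arm --series "0 0 -0.01 0 1;0 0 -0.01 0 1;0 0 0 0 1;0 0 0 0 1;0 0 0 0 1;0 0 0 0 1;0 0 0 0 1;0 0 0 0 1;0 0 0 0 1;0 0 0 0 1"

```text
time: 19.4
tcp_pos: [0.5361, 0.0685, 0.1992]
orientation: [-0.0, 0.635, 0.772, -0.0]
wrist_force: [2.0, -0.1, -16.0]
opening: 0.0364
grip_force: 61.5
```

Request:
step_arm --series "0 0 -0.01 0 1;0 0 -0.01 0 1;0 0 0 0 1;0 0 0 0 1;0 0 0 0 1;0 0 0 0 1;0 0 0 0 1;0 0 0 0 1;0 0 0 0 1;0 0 0 0 1"

```text
time: 20.65
tcp_pos: [0.5361, 0.0685, 0.1993]
orientation: [-0.0, 0.635, 0.772, -0.0]
wrist_force: [4.4, -0.6, -24.8]
opening: 0.0359
grip_force: 62.7
```

The stop is felt at about 24 mm of lift with 8 N beyond the spring. I'll back off 1 mm of command so the pin stays clear, then turn halfway and check.

Request:
step_arm --series "0 0 0.015 0 1;0 0 0.01 0 1;0 0 0 0 1;0 0 0 -0.2 1;0 0 0 -0.2 1;0 0 0 -0.2 1;0 0 0 0 1;0 0 0 0 1;0 0 0 0 1;0 0 0 0 1"

```text
time: 21.9
tcp_pos: [0.5361, 0.0685, 0.199]
orientation: [-0.0, 0.513, 0.858, -0.0]
wrist_force: [0.6, -0.7, -15.6]
opening: 0.0361
grip_force: 63.4
```

```bash
python3 -c "
from h import *
st()
"
```

```text
t 21.9 tcp [0.5361 0.0685 0.199 ] bin xy -0.001 0.0919 yawx-bin y 0.3001 F [  0.62  -0.7  -15.65] M [-0.06 -0.14 -0.  ] op 0.0361 gf 63.4 q6 1.05
```

The pin turns freely with no moment. I'll finish the quarter turn.

Request:
step_arm --series "0 0 0 -0.28 1;0 0 0 -0.28 1;0 0 0 -0.28 1;0 0 0 -0.28 1;0 0 0 -0.28 1;0 0 0 -0.28 1;0 0 0 -0.28 1;0 0 0 -0.28 1;0 0 0 -0.3 1;0 0 0 0 1"

```text
time: 23.15
tcp_pos: [0.5359, 0.0683, 0.199]
orientation: [-0.0, -0.096, 0.995, -0.0]
wrist_force: [-0.2, -2.7, -16.9]
opening: 0.0362
grip_force: 63.5
```

```bash
python3 -c "
from h import *
st()
g=grab('wrist');cv2.imwrite('pics/c4.png',cv2.resize(g[0][200:400,180:380],None,fx=3,fy=3))
st()
"
```

```text
t 23.15 tcp [0.5359 0.0683 0.199 ] bin xy -0.0012 0.0917 yawx-bin y -4.7137 F [ -0.2   -2.75 -16.9 ] M [-0.64  0.11  0.05] op 0.0362 gf 63.5 q6 -0.22
t 23.2 tcp [0.536  0.0683 0.199 ] bin xy -0.0011 0.0917 yawx-bin y -4.716 F [ -0.75  -3.69 -15.86] M [-0.61  0.09  0.01] op 0.0362 gf 63.5 q6 -0.21
```

View pics/c4.png

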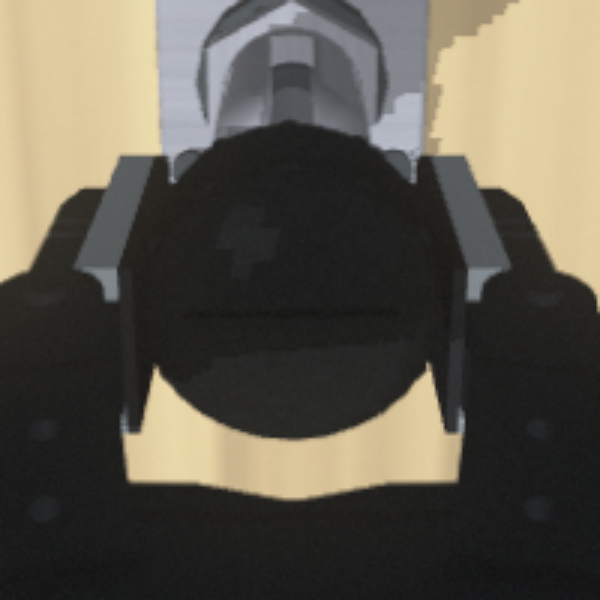

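The ridge has turned with the gripper and stays across the pads. The sleeve's deep slot now shows at (290,80), at right angles to the ridge. I'll ease the knob down.

Request:
step_arm --series "0 -0.01 0.011 0 1;0 0 0.011 0 1;0 0 0.011 0 1;0 0 0.011 0 1;0 0 0.011 0 1;0 0 0.011 0 1;0 0 0.011 0 1;0 0 0.011 0 1;0 0 0.011 0 1;0 0 0 0 1"

```text
time: 24.45
tcp_pos: [0.5361, 0.0682, 0.196]
orientation: [-0.0, -0.096, 0.995, 0.0]
wrist_force: [-4.1, -2.4, -15.4]
opening: 0.0362
grip_force: 63.5
```

Request:
step_arm --series "0 0 0.01 0 1;0 0 0.01 0 1;0 0 0.01 0 1;0 0 0 0 1;0 0 0 0 1;0 0 0 0 1;0 0 0 0 1;0 0 0 0 1;0 0 0 0 1;0 0 0 0 1"

```text
time: 25.7
tcp_pos: [0.5362, 0.0682, 0.1952]
orientation: [0.0, -0.096, 0.995, 0.0]
wrist_force: [-4.4, -2.4, -15.9]
opening: 0.0363
grip_force: 63.5
```

Request:
step_arm --series "0 0 0.01 0 1;0 0 0.01 0 1;0 0 0 0 1;0 0 0 0 1;0 0 0 0 1;0 0 0 0 1;0 0 0 0 1;0 0 0 0 1;0 0 0 0 1;0 0 0 0 1"

```text
time: 26.95
tcp_pos: [0.5362, 0.0682, 0.1946]
orientation: [0.0, -0.096, 0.995, 0.0]
wrist_force: [-5.1, -0.7, -13.7]
opening: 0.0365
grip_force: 63.6
```

Request:
step_arm --series "0 0 0.01 0 1;0 0 0.01 0 1;0 0 0 0 1;0 0 0 0 1;0 0 0 0 1;0 0 0 0 1;0 0 0 0 1;0 0 0 0 1;0 0 0 0 1;0 0 0 0 1"

```text
time: 28.2
tcp_pos: [0.5362, 0.0682, 0.1945]
orientation: [0.0, -0.096, 0.995, -0.0]
wrist_force: [-6.6, -2.1, -9.0]
opening: 0.0361
grip_force: 64.0
```

Request:
step_arm --series "0 0 0.01 0 1;0 0 0.01 0 1;0 0 0.01 0 1;0 0 0 0 1;0 0 0 0 1;0 0 0 0 1;0 0 0 0 1;0 0 0 0 1;0 0 0 0 1;0 0 0 0 1"

```text
time: 29.45
tcp_pos: [0.5364, 0.0682, 0.1943]
orientation: [0.001, -0.096, 0.995, -0.0]
wrist_force: [-9.6, -1.7, 0.5]
opening: 0.0362
grip_force: 64.8
```

Seated: the spring load is off the gripper. I'll relieve the side load, drop the grip force and open.

Request:
step_arm --series "0.01 0 0 0 1;0.01 0 0 0 1;0 0 0 0 1;0 0 0 0 1;0 0 0 0 1;0 0 0 0 1;0 0 0 0 1;0 0 0 0 1;0 0 0 0 1;0 0 0 0 1" --grip_force 20

```text
time: 30.7
tcp_pos: [0.5362, 0.0682, 0.1943]
orientation: [0.001, -0.097, 0.995, -0.0]
wrist_force: [-6.6, -0.6, -0.7]
opening: 0.0362
grip_force: 64.8
```

Request:
step_arm --series "0 0 0 0 -1;0 0 0 0 -1;0 0 0 0 -1;0 0 0 0 -1;0 0 0 0 -1;0 0 0 0 -1;0 0 0 0 -1;0 0 0 0 -1;0 0 -0.5 0 -1;0 0 -1 0 -1"

```text
time: 31.95
tcp_pos: [0.535, 0.0681, 0.2379]
orientation: [-0.001, -0.096, 0.995, 0.0]
wrist_force: [0.2, -0.5, 0.7]
opening: 0.0857
grip_force: 0.0
```

```bash
python3 -c "
from h import *
st()
g=grab('side');im=g[0]
for v in range(186,200):print(v,im[v,274:298].sum(1)//3)
"
```

```text
t 31.95 tcp [0.535  0.0681 0.2379] bin xy -0.0021 0.0917 yawx-bin y -4.7124 F [ 0.21 -0.52  0.73] M [-0.05  0.01  0.02] op 0.0857 gf 0.0 q6 -0.22
186 [146 144 143 141 113  71  38  21  24  25  21  24  28  31  32  32  33  33
  32  68  77  75  75  75]
187 [147 143 143 141 114  73  48  38  28  26  25  28  30  30  31  32  31  36
  57  72  76  76  78  74]
188 [149 146 144 143 114  72  54  54  50  38  28  32  32  31  33  38  45  68
  74  75  75  77  74 101]
189 [150 146 145 144 127  83  54  54  54  57  62  52  48  61  58  65  72  74
  78  76  77  98 105 121]
190 [150 147 145 143 142  97  54  53  55  57  77 107 119 116 109 122 132 151
 159 178 186 187 188 190]
191 [207 173 146 143 143 122  96 114 124 147 150 128 120 168 191 191 192 192
 193 193 195 196 196 197]
192 [201 197 194 193 191 191 190 191 193 192 169 133 152 175 193 197 198 199
 200 202 203 205 206 208]
193 [195 196 196 195 195 198 198 201 202 185 127 123 154 178 202 210 211 212
 213 215 217 216 217 219]
194 [205 206 209 211 213 214 215 204 179 121  92 125 157 169 186 199 215 219
 219 219 219 218 219 218]
195 [216 218 218 219 219 219 219 203 186 156 120 130 158 174 181 186 194 213
 216 217 216 216 216 216]
196 [219 219 219 218 218 218 217 202 170 152 155 132  95 125 167 171 174 208
 216 215 215 213 213 212]
197 [217 216 216 216 216 216 217 201 153 125 133 151 113  89 108 127 167 205
 211 210 210 210 208 206]
198 [216 216 216 216 216 214 214 198 145 123 135 146 147 105 110 144 169 201
 208 208 208 206 200 195]
199 [213 212 211 211 211 209 208 174 124 122 135 146 145 163 155 163 174 200
 208 207 206 202 197 195]
```

The knob stays up by itself: its underside row is unchanged and the pin lies across in the notch. Now I'll go to the pull.

Request:
step_arm --series "0 0 -1 0 -1;-0.04 -0.93 0 0 -1;0 -0.93 0 0 -1;0 -0.93 0 0 -1;0 -0.93 0 0 -1;0 -0.93 0 0 -1;0 -0.93 0 0 -1;0 -0.93 0 0 -1;0 -0.93 0 0 -1;0 -0.93 0 0 -1"

```text
time: 33.25
tcp_pos: [0.5852, -0.1791, 0.268]
orientation: [0.0, -0.096, 0.995, -0.0]
wrist_force: [0.0, 1.0, 0.3]
opening: 0.0853
grip_force: 0.0
```

Request:
step_arm --series "0 0 0.4 0.349 -1;0 0 0.4 0.349 -1;0 0 0.4 0.349 -1;0 0 0.4 0.349 -1;0 0 0.2 0.349 -1;0 0 0 0.349 -1;0 0 0 0.349 -1;0 0 0 0.349 -1;0 0 0 0.349 -1;0 0 0 0 -1"

```text
time: 34.5
tcp_pos: [0.585, -0.1781, 0.214]
orientation: [-0.0, 0.635, 0.772, -0.0]
wrist_force: [-0.4, -0.4, 0.6]
opening: 0.0855
grip_force: 0.0
```

```bash
python3 -c "
from h import *
s,T=st()
g=grab('wrist');cv2.imwrite('pics/w5.png',g[0]);u,v,P=cloud(g)
m=(np.hypot(P[:,0]-.5845,P[:,1]+.1785)<.035)&(P[:,2]>.122)&(P[:,2]<.15)
Q=P[m];print(m.sum(),Q.min(0),Q.max(0),cv2.minEnclosingCircle(Q[:,:2].astype(np.float32)*1000))
"
```

```text
t 34.5 tcp [ 0.585  -0.1781  0.214 ] bin xy -0.0003 -0.1595 yawx-bin y 0.0014 F [-0.42 -0.41  0.62] M [-0.05  0.    0.01] op 0.0855 gf 0.0 q6 0.95
2192 [ 0.56817513 -0.19404692  0.12211815] [ 0.60135842 -0.16029525  0.14106464] ((584.816650390625, -177.1394805908203), 16.923948287963867)
```

View pics/w5.png

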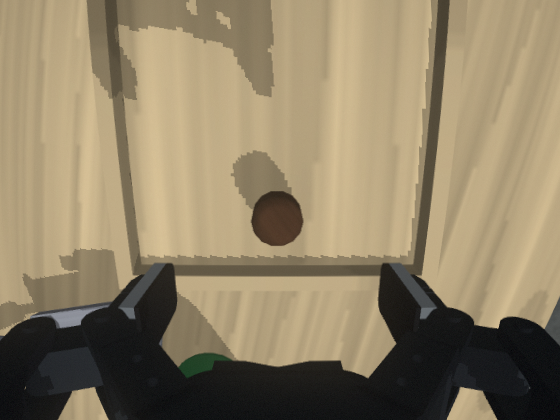

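The pull's head is at (277,218), and measures 34 mm across at (0.585,-0.177), centred under the tool. I'll descend and grip.

Request:
step_arm --series "0 0 0.4 0 -1;0 0 0.4 0 -1;0 0 0.4 0 -1;0 0 0.4 0 -1;0 0 0.4 0 -1;0 0 0.4 0 -1;0 0 0.4 0 -1;0 0 0.2 0 -1;0 0 0.15 0 -1;0 0 0 0 -1"

```text
time: 35.8
tcp_pos: [0.585, -0.1781, 0.1195]
orientation: [-0.0, 0.635, 0.772, -0.0]
wrist_force: [-0.6, -0.7, 0.5]
opening: 0.0855
grip_force: 0.0
```

Request:
step_arm --series "0 0 0 0 -0.5;0 0 0 0 -0.2;0 0 0 0 0;0 0 0 0 0.1;0 0 0 0 0.2;0 0 0 0 0.3;0 0 0 0 0.4;0 0 0 0 1;0 0 0 0 1;0 0 0 0 1" --grip_force 40

```text
time: 37.05
tcp_pos: [0.5848, -0.1782, 0.1198]
orientation: [0.0, 0.635, 0.772, -0.0]
wrist_force: [-3.8, -0.1, 6.4]
opening: 0.0328
grip_force: 39.5
```

Request:
step_arm --series "0.1 0 -0.01 0 1;0.2 0 -0.01 0 1;0.2 0 0 0 1;0.2 0 0 0 1;0.2 0 0 0 1;0.2 0 0 0 1;0.2 0 0 0 1;0.2 0 0 0 1;0 0 0 0 1;0 0 0 0 1"

```text
time: 38.3
tcp_pos: [0.5759, -0.1332, 0.1199]
orientation: [-0.001, 0.635, 0.772, 0.0]
wrist_force: [-2.5, 3.5, -3.8]
opening: 0.0331
grip_force: 40.2
```

```bash
python3 -c "
from h import *
st()"
```

```text
t 38.3 tcp [ 0.5759 -0.1332  0.1199] bin xy -0.0006 -0.1137 yawx-bin y 0.0008 F [-2.49  3.51 -3.85] M [0.67 0.6  0.02] op 0.0331 gf 40.2 q6 1.01
```

Request:
step_arm --series "0.2 0 0.003 0 1;0.2 0 0.003 0 1;0.2 0 0 0 1;0.2 0 0 0 1;0.2 0 0 0 1;0.2 0 0 0 1;0.2 0 0 0 1;0.15 0 0 0 1;0.1 0 0 0 1;0 0 0 0 1"

```text
time: 39.55
tcp_pos: [0.5665, -0.0854, 0.1199]
orientation: [-0.0, 0.636, 0.772, -0.0]
wrist_force: [-5.0, -1.4, -5.4]
opening: 0.0325
grip_force: 40.2
```

Request:
step_arm --series "0.02 0 0 0 1;0.02 0 0 0 1;0.02 0 0 0 1;0.02 0 0 0 1;0 0 0 0 1;0 0 0 0 1;0 0 0 0 1;0 0 0 0 1;0 0 0 0 1;0 0 0 0 1"

```text
time: 40.8
tcp_pos: [0.5661, -0.0834, 0.1199]
orientation: [-0.0, 0.636, 0.772, -0.0]
wrist_force: [-4.2, -3.9, -5.0]
opening: 0.0326
grip_force: 40.2
```

```bash
python3 -c "
from h import *
st()"
```

```text
t 40.8 tcp [ 0.5661 -0.0834  0.1199] bin xy -0.0007 -0.063 yawx-bin y -0.0001 F [-4.17 -3.85 -4.99] M [-0.84  0.8   0.05] op 0.0326 gf 40.2 q6 1.09
```

Request:
step_arm --series "0.02 0 0 0 1;0.02 0 0 0 1;0.02 0 0 0 1;0.02 0 0 0 1;0.02 0 0 0 1;0 0 0 0 1;0 0 0 0 1;0 0 0 0 1;0 0 0 0 1;0 0 0 0 1"

```text
time: 42.05
tcp_pos: [0.5656, -0.0805, 0.1199]
orientation: [0.0, 0.636, 0.772, -0.0]
wrist_force: [-3.9, -3.5, -4.5]
opening: 0.0325
grip_force: 40.2
```

Request:
step_arm --series "0.02 0 0 0 1;0.02 0 0 0 1;0 0 0 0 1;0 0 0 0 1;0 0 0 0 1;0 0 0 0 1;0 0 0 0 1;0 0 0 0 1;0 0 0 0 1;0 0 0 0 1"

```text
time: 43.3
tcp_pos: [0.5655, -0.08, 0.1199]
orientation: [0.0, 0.636, 0.772, -0.001]
wrist_force: [-4.4, -9.7, -6.3]
opening: 0.0329
grip_force: 40.3
```

The lid's stop is felt at 100 mm of travel. I'll release and rise.

Request:
step_arm --series "0 0 0.012 0 1;0 0 0 0 1;0 0 0 0 -1;0 0 0 0 -1;0 0 0 0 -1;0 0 0 0 -1;0 0 0 0 -1;0 0 0 0 -1;0 0 0 0 -1;0 0 0 0 -1"

```text
time: 44.55
tcp_pos: [0.5656, -0.0789, 0.1196]
orientation: [-0.0, 0.635, 0.772, 0.0]
wrist_force: [-0.1, -0.3, 0.2]
opening: 0.0853
grip_force: 0.0
```

Request:
step_arm --series "0 0 -0.5 0 -1;0 0 -1 0 -1;0 0 -1 0 -1;0 0 -1 0 -1;-0.5 0 -1 0 -1;-1 0 -0.5 0 -1;-1 0 0 0 -1;-1 0 0 0 -1;-1 0 0 0 -1;0 0 0 0 -1"

```text
time: 45.8
tcp_pos: [0.5915, -0.213, 0.2701]
orientation: [0.0, 0.636, 0.771, -0.0]
wrist_force: [-0.6, -0.3, 0.0]
opening: 0.0856
grip_force: 0.0
```

```bash
python3 -c "
from h import *
st()
g=grab('side');cv2.imwrite('pics/f.png',g[0])
g=grab('wrist');u,v,P=cloud(g)
d=P[:,:2]-B;by=-np.sin(yaw)*d[:,0]+np.cos(yaw)*d[:,1];bx=np.cos(yaw)*d[:,0]+np.sin(yaw)*d[:,1]
m=(abs(bx)<.03)&(by>-.1)&(by<-.02)&(P[:,2]>.122)&(P[:,2]<.15);print('pull',m.sum(),by[m].min(),by[m].max())
"
```

```text
t 45.8 tcp [ 0.5915 -0.213   0.2701] bin xy -0.0006 -0.195 yawx-bin y -0.0017 F [-0.57 -0.32  0.03] M [-0.01 -0.01 -0.05] op 0.0856 gf 0.0 q6 0.9
pull 1800 -0.0759677572211842 -0.046809825726893926
```

View pics/f.png

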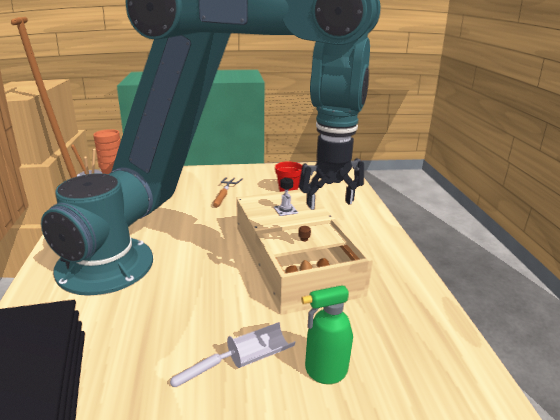

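The lid is open with the pull at (304,233), the bulbs are showing, and the knob is still up at (287,187). The sprayer, pot, scoop and fork haven't moved, and the arm is clear, so I'm handing in.

```bash
python3 -c "
from h import *
print(env.finish_job())"
```

```text
the job is handed in; nothing more can be done
None
```

The job is handed in at about 46 s: the knob rests up in its notch, the lid is slid 100 mm to its stop, and the other things on the bench were left alone; the hand-in returned no verdict.

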